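# Move the big biscuit to the cooling rack with the spatula

## Robot

A 6-joint arm with a two-finger parallel gripper is mounted at the origin on the work surface. World frame = base frame: x ahead of the robot, y to its left, z up, the work surface at z = 0. Lengths are in mm, angles in rad, forces in N, time in s.
With the tool pointing down it reaches from about 200 to 875 mm from the base axis. Payload 3.4 kg.
Tool frame: the origin (TCP) lies midway between the tips of the shut fingers; the grasp point (between the pads) lies 19 mm behind it; z points along the fingers, y is the line along which they close (so a half turn about z gives the same grasp; the last joint's range is limited). The gripper opens to 94 mm and grips with 3 to 60 N. Pads are 16 mm wide; open, the fingers measure 119 mm over their backs; the gripper's body (75 mm by 177 mm) begins 78 mm behind the grasp point.
Start: joints at [1.07, 0.276, 1.505, -0, 1.361, -0.121], TCP at [213.193, 534.055, 205.493] pointing down, gripper open.
Joint ranges: [-2.89, 2.89], [-0.75, 2.08], [0.22, 2.7], [-1.18, 4.32], [0.11, 2.71], [-2.7, 2.7]. Speed limits (rad/s): [2.57, 2.57, 3.14, 3.14, 3.14, 3.14].

## Interface

Orientations are given as a 3x3 rotation matrix whose columns are the frame's x, y, z axes.
In Python, from station import arm, optics, probe_bus gives the robot as it stands (arm), with the cameras (optics) and the readings (probe_bus).
- The arm moves only by the tool move_tool, called after "Call:" by a JSON object that holds its "fn" and its "kwargs". Schema: {"type":"object","properties":{"moves":{"type":"array","items":{"type":"array","items":{"type":"array","items":{"type":"number"},"minItems":6,"maxItems":6},"minItems":1,"maxItems":20},"minItems":1,"maxItems":1},"jaw":{"type":"number"},"squeeze":{"type":"number"},"only":{"type":"string"},"quiet":{"type":"boolean"},"lines":{"type":"string"}},"required":["moves"],"additionalProperties":false}. moves is a list that holds a single list of rows (three levels of brackets), with 1 to 20 rows, each of 6 numbers: dx, dy, dz in a scale on which 1.0 is 600 mm, then a rotation vector rx, ry, rz in normalised numbers (1 is 2 pi rad); each row is the pose to reach, as a shift and turn from the pose commanded when the call began, along the tool's axes at that moment; what a row does not reach only later rows make up. A row lasts 1/10 s, in which the tool goes at most 50 mm and 0.15 rad, less where a joint would pass 70% of its speed; a pose out of reach is approached as far as the arm can. jaw is the finger opening in mm, set as the call begins (left out keeps the last). The fingers move at their own pace and stop on an object; squeeze is the grip in N (left out, the last holds). Time passes only in rows, so rows that do not move let the fingers close. The tool returns the time, the measured TCP pose, the force, the opening and the grip force at its end. only (a regular expression) keeps the lines of the reply that match it, lines (a string "A,B") keeps lines A to B, and quiet returns only ok. Shift and turn numbers lie between -1 and 1, and a call with a number outside is refused. Input that does not fit is refused with a message, and nothing moves.
- probe_bus.sense(): the state, without advancing time (a new reading comes with each control period).
- optics.get_image(name): name is "scene" or "side" or "wrist"; returns a dict with "image" (400x640x3 uint8, blue, green, red), "z_map" (400x640 float32, mm along the optical axis (not along the pixel's ray), 0 where there is no reading), "mtx" (3x3 intrinsics, pixels), "D" ([k1, k2, p1, p2, k3] as OpenCV has them; the pictures are not rectified), "T" (4x4, takes a point from camera to world coordinates). Camera axes: x right, y down, z forward; pixel columns grow to the right and rows downward; lengths in mm; the calibration is good to about 2 mm. A picture is of the moment at which its call begins.
- arm.close_job(): hands the job in; it is judged then, once.
The state is a dict: "clock": time; "q": joint angles; "joint_velocities": joint speeds; "joint_efforts": joint torques, N m; "position": TCP position; "eef_rot": TCP orientation; "force": force on the tool from outside, world axes, zero at the start; "ft_torque": the same for the moment, N m; "gripper_width": finger opening in mm; "finger_force": force on a finger pad.
Only numpy, scipy, OpenCV 4.12 (cv2) and the standard library are available. Lean on these libraries where they do the work, as an engineer would, in place of code of your own. Each camera call takes 0.05 s, during which the arm holds its last target. There are 200 camera calls.

## Task

Take the red-handled spatula from the blue mat, slide its blade under the big biscuit on the baking sheet and carry it over to the wire cooling rack, setting it down gently so that it lies flat, the same side up and wholly on the rack. Then lay the spatula, blade down, back on the middle of the blue mat. Move the biscuit only with the spatula, never with the fingers, do not drop it, and leave the small biscuits and everything else standing where they are.

Things in the scene. Friction and masses are not known exactly. Their poses are not given: they have to be found in the camera images.
- biscuit: big round hard biscuit, brown with dark seeds, 100 mm across, 12 mm thick, 60 to 130 g; its lower edge is chamfered: the underside is 92 mm across and the full width is reached 3 mm above it. Origin: centre of the underside; z up. It lies loose on the baking sheet, 15 to 95 mm short of the rim, and slides when pushed
- sheet: flat dark grey baking sheet, fixed, 230 mm (its x) by 200 mm (its y). Origin: centre of its underside, on the worktop; flat top 6 mm higher. Only the edge at +x, far from the robot, has a rim: inner face at x = +109 mm, 12 mm above the flat top. Pushed along +x the biscuit stops at the rim; a blade tip kept down on the sheet then goes in under it with little force
- rack: dark wire cooling rack, fixed, 240 mm (its x) by 200 mm (its y); wires along x every 16.5 mm; flat top of the wires 25 mm above the origin, which is at its centre on the worktop
- mat: blue mat, fixed, 270 mm (its x) by 130 mm (its y), 3 mm thick. Origin: centre of the underside on the worktop
- spatula: spatula, 160 to 220 g, standing loose on its blade on the mat, handle towards the robot. Origin: middle of the blade's rear edge, on the underside; x runs from handle to blade tip, z up. Polished steel blade 100 mm long (x 0 to 100 mm), 70 mm wide, 2 mm thick, slippery (friction about 0.25, other things 0.6). Its balance point is over the blade, so it stands by itself when set down and released
- spatula_grip (a point): middle of the handle's thickness, 50 mm behind the blade's rear edge, 55 mm above the blade's underside: the place to pinch firmly across the 22 mm width. Straight red handle parallel to the blade, 115 mm long (25 to 140 mm behind the blade's rear edge), 22 mm wide, 24 mm high, joined to the blade by two rising steel stalks. Axes as spatula
- spatula_tip (a point): middle of the blade's front edge, on the underside. Axes as spatula
- small1: small round biscuit, 36 mm across, 10 mm thick, on the baking sheet, at the rim's left corner; leave it alone. Origin: centre of the underside
- small2: small round biscuit, 36 mm across, 10 mm thick, on the cooling rack, at its far left corner; leave it alone. Origin: centre of the underside
- jam_jar: jar, 60 mm across, 80 mm tall, red lid; leave it alone. Origin: centre of the underside
- tin_a: tin with blue label, 66 mm across, 75 mm tall; leave it alone. Origin: centre of the underside
- tin_b: tin with yellow label, 66 mm across, 75 mm tall; leave it alone. Origin: centre of the underside
- ramekin: white ceramic bowl, 70 mm across, 40 mm tall, out at one side; leave it alone. Origin: centre of the underside
- spice_pot: small pot with black lid, 40 mm across, 50 mm tall, out at one side; leave it alone. Origin: centre of the underside

How it is judged (in metres and radians):
On the way, in this order (a step that is already met when the one before it is completed fails the run):
1. the big biscuit is lifted clear of the baking sheet on the spatula (its centre 30 mm above the sheet's top or more) (z of biscuit in the frame of sheet above 0.036 m and contact force between biscuit and spatula above 0.2 N), for 0.2 s.
2. the big biscuit lies flat and wholly on the cooling rack and the spatula no longer touches it (x of biscuit in the frame of rack between -0.07 and 0.07 m and y of biscuit in the frame of rack between -0.05 and 0.05 m and z of biscuit in the frame of rack between 0.02 and 0.031 m and angle between biscuit's own z axis and vertical below 0.08 rad and contact force between biscuit and spatula below 0.05 N and linear speed of biscuit below 0.02 m/s), for 0.2 s.
At the end, for the whole second after the job is handed in: Big biscuit at rest on the rack, same side up, flat within 0.08 rad, centre within 70 mm (rack x) and 50 mm (rack y) of the rack's centre. Spatula at rest blade down (tilt under 0.1 rad) on the mat, its origin within 90 mm (mat x) and 55 mm (mat y) of the mat's centre, under 10 mm high (all of step 2 and x of spatula in the frame of mat between -0.09 and 0.09 m and y of spatula in the frame of mat between -0.055 and 0.055 m and z of spatula in the frame of mat between -0.002 and 0.01 m and angle between spatula's own z axis and vertical below 0.1 rad and linear speed of spatula below 0.02 m/s); the robot touches nothing.
It fails at once if the fingers or the arm touch the big biscuit (over 0.5 N) (contact force between any of the fingers, the arm and biscuit above 0.5 N).
It fails at once if the big biscuit is dropped or flung (faster than 0.9 m/s) (linear speed of biscuit above 0.9 m/s).
It fails at once if the big biscuit is tipped up by more than 0.9 rad (angle between biscuit's own z axis and vertical above 0.9 rad).
It fails at once if a small biscuit, jar, tin, bowl or pot is moved by more than 25 mm (distance of any of small1, small2, jam_jar, tin_a, tin_b, ramekin, spice_pot from where it was at the start of the episode above 0.025 m).
It also fails if it takes over 72 s, if anything falls off the work surface, if the arm or the gripper's body presses on something with over 40 N, if the wrist force passes 120 N, or if a joint passes its speed limit or range.

## Working session

There is one attempt and no reset: what is moved stays moved. The work goes in short steps, Python scripts to look and compute and a tool call to move; the robot and the scene stay as the last step left them, time stands still between calls to the robot, and variables do not carry over. Pictures are saved under pics/ and viewed, at most 11 in all, crops included, and the job is handed in when it is done.

```bash
ls; mkdir -p pics
```

Run:
```python
from station import arm, optics, probe_bus
import cv2, numpy as np
s=probe_bus.sense(); print(s)
for n in ("scene","side"):
    d=optics.get_image(n); cv2.imwrite(f"pics/{n}0.png",d["image"]); np.savez(f"{n}0.npz",**d); print(n,d["T"].round(3).tolist(),d["mtx"].tolist(),d["D"])
```

```text
pics
station.py
{'clock': 0.0, 'q': array([ 1.07002043e+00,  2.76523824e-01,  1.50608424e+00, -4.75050758e-05,
        1.36067203e+00, -1.20971140e-01]), 'joint_velocities': array([-0.000236  ,  0.00041726,  0.00053389,  0.00163279, -0.00093468,
       -0.00084792]), 'joint_efforts': array([-8.05017244e-04, -4.04572892e+01, -2.37226385e+01,  7.00207986e-02,
        3.44624603e-02, -1.10756455e-04]), 'position': array([212.91758642, 533.53885112, 204.66479573]), 'eef_rot': array([[-9.28740665e-01,  3.70729261e-01, -7.69395198e-04],
       [ 3.70730025e-01,  9.28739463e-01, -1.50254557e-03],
       [ 1.57530076e-04, -1.68071307e-03, -9.99998575e-01]]), 'force': array([ 0.50864329, -0.19398814, -0.64795421]), 'ft_torque': array([ 0.02835186, -0.0302715 ,  0.02679154]), 'finger_force': 0.0, 'gripper_width': 93.92052409880107}
scene [[-0.027, 0.856, -0.517, 1379.732], [1.0, 0.016, -0.025, 51.756], [-0.013, -0.517, -0.856, 1354.964], [0.0, 0.0, 0.0, 1.0]] [[444.07038896252993, 0.0, 309.9335795690574], [0.0, 444.07038896252993, 204.39591801486574], [0.0, 0.0, 1.0]] [0.00779633 0.         0.         0.         0.        ]
side [[0.994, -0.073, 0.081, 500.383], [-0.108, -0.769, 0.63, -888.985], [0.016, -0.635, -0.773, 1147.842], [0.0, 0.0, 0.0, 1.0]] [[507.6024940820423, 0.0, 324.9404710591694], [0.0, 507.6024940820423, 188.99056415063342], [0.0, 0.0, 1.0]] [-0.05174571  0.          0.          0.          0.        ]
```

View pics/scene0.png

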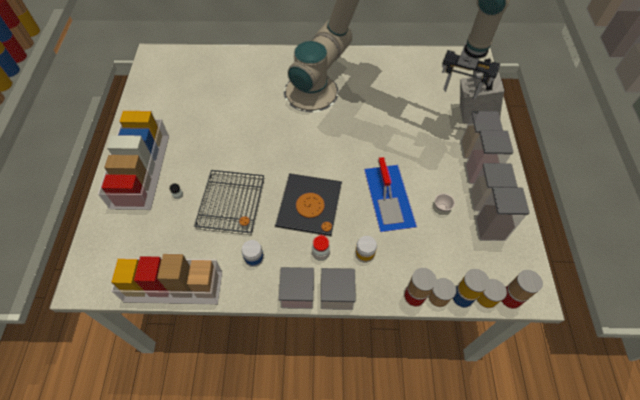

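View pics/side0.png

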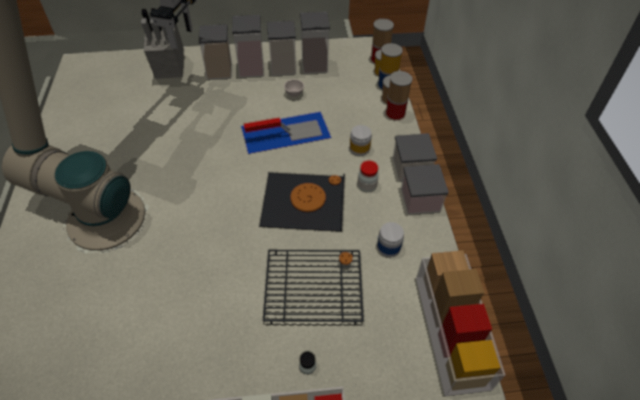

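Scene view: rack near pixel (230,202), sheet (309,204) with the big biscuit at (311,205), and mat (390,198) with the spatula handle at (384,172) and blade at (390,210). The tins and jar sit beyond them around row 247.

Create h.py:
```python
import cv2, numpy as np
def rays(d,px):
    u=cv2.undistortPoints(np.array(px,float).reshape(-1,1,2),d["mtx"],d["D"]).reshape(-1,2)
    return np.c_[u,np.ones(len(u))]
def plane(d,px,z):
    r=rays(d,px)@d["T"][:3,:3].T; o=d["T"][:3,3]
    return o+r*((z-o[2])/r[:,2])[:,None]
def pix(m): v,u=np.nonzero(m); return np.c_[u,v]
def depth(d,px):
    z=d["z_map"][px[:,1],px[:,0]]; p=rays(d,px)*z[:,None]
    return (p@d["T"][:3,:3].T+d["T"][:3,3])[z>0]
def comp(m):
    n,l,s,c=cv2.connectedComponentsWithStats(m.astype(np.uint8)); return l==1+s[1:,4].argmax()
def rect(p):
    c,(w,h),a=cv2.minAreaRect(p[:,:2].astype(np.float32))
    return np.round(c,1),round(w,1),round(h,1),round(a,2)
def hsv(d): return cv2.cvtColor(d["image"],cv2.COLOR_BGR2HSV).astype(int).transpose(2,0,1)
```

Create m.py:
```python
from h import *
for n,roi in (("scene",(185,280,425,155)),("side",(235,375,350,105))):
    d=dict(np.load(n+"0.npz")); h,s,v=hsv(d)
    R=np.zeros(h.shape,bool); 
    if n=="scene": R[150:242,190:420]=1
    else: R[108:330,235:372]=1
    print(n)
    print(" mat",rect(plane(d,pix(comp(R&(h>95)&(h<125)&(s>130))),3)))
    dark=R&(v<90)&(s<80)
    A=dark.copy(); B=dark.copy()
    if n=="scene": A[:,:272]=0; A[:,345:]=0; B[:,268:]=0
    else: A[:168]=0; A[232:]=0; B[:245]=0
    p=plane(d,pix(comp(A)),6); print(" sheet",rect(p))
    p=plane(d,pix(comp(B)),25); print(" rack",rect(p))
    o=R&(h>5)&(h<25)&(s>130)&(v>60); m=comp(o)
    p=plane(d,pix(m),18); print(" biscuit",rect(p),p.mean(0).round(1), depth(d,pix(m)).mean(0).round(1))
    r=R&((h<6)|(h>172))&(s>150)
    m=comp(r); p=depth(d,pix(m)); print(" handle depth z",np.percentile(p[:,2],[5,50,95]).round(1),rect(p),rect(plane(d,pix(m),66)))
    q=p[p[:,2]>62][:,:2]; l=cv2.fitLine(q.astype(np.float32),cv2.DIST_HUBER,0,.01,.01).ravel(); print(" line",l.round(3),q.shape)
    b=R&(s<70)&(v>90)
    if n=="scene": b[:,:372]=0;b[:,408:]=0;b[:195]=0;b[226:]=0
    else: b[:,280:]=b[:,280:]; b[140:]=0; b[:118]=0; b[:,:285]=0; b[:,326:]=0
    m=comp(b); print(" blade",m.sum(),rect(plane(d,pix(m),5)))
```

```bash
python3 m.py
```

```text
scene
 mat (array([524.8, 295.1]), 263.9, 124.4, 9.81)
 sheet (array([560.1,   8.8]), 196.0, 226.6, 80.45)
 rack (array([ 633.9, -179.5]), 7.2, 111.7, 84.72)
 biscuit (array([574. ,  13.1]), 98.5, 98.9, 1.1) [573.9  12.4  18. ] [572.4  12.3  15.5]
 handle depth z [59.7 67.6 72.8] (array([454.7, 272.5]), 116.6, 21.1, 9.17) (array([457.3, 273. ]), 121.4, 21.4, 9.3)
 line [9.88000e-01 1.52000e-01 4.58477e+02 2.72783e+02] (148, 2)
 blade 515 (array([576.1, 294.3]), 115.9, 70.6, 9.12)
side
 mat (array([519.2, 294.2]), 263.9, 122.7, 10.07)
 sheet (array([553.8,   8.1]), 204.9, 228.8, 80.41)
 rack (array([ 555.9, -277.7]), 208.9, 241.0, 83.62)
 biscuit (array([566. ,   8.7]), 101.8, 99.8, 84.6) [566.2   8.6  18. ] [566.1   7.4  19.5]
 handle depth z [58.6 69.2 73.6] (array([448.2, 268.6]), 109.2, 29.1, 7.68) (array([448.8, 268.5]), 109.7, 33.2, 8.83)
 line [9.84000e-01 1.77000e-01 4.46293e+02 2.65574e+02] (220, 2)
 blade 460 (array([579.1, 295.3]), 99.9, 70.7, 9.18)
```

Add to h.py:
```python
from scipy.spatial.transform import Rotation as Ro
def R_tool(yaw,pitch=0):  # spatula yaw deg, pitch rad (tip down +): tool x=-Xs, y=Ys, z=-Zs
    S=Ro.from_euler("ZY",[np.deg2rad(yaw),pitch]).as_matrix(); return S@np.diag([-1.,1,-1])
def delta(s,pos,yaw,pitch=0,R0=None,p0=None):
    R=s["eef_rot"] if R0 is None else R0; p=s["position"] if p0 is None else p0
    print("d",(R.T@(np.array(pos)-p)).round(1),"r",Ro.from_matrix(R.T@R_tool(yaw,pitch)).as_rotvec().round(4))
```

Run:
```python
from h import *
from station import arm, optics, probe_bus
for n in ("scene","side"):
    d=dict(np.load(n+"0.npz")); h,s,v=hsv(d); m=(v<110)&(s<90)
    B=np.zeros_like(m)
    if n=="scene": B[165:238,190:268]=1
    else: B[246:328,255:370]=1
    p=pix(comp(cv2.morphologyEx((m&B).astype(np.uint8),cv2.MORPH_CLOSE,np.ones((7,7))))); print(n,"rack",rect(plane(d,p,25)))
    o=((h>5)&(h<25)&(s>130)&(v>60))
    for nm,(a,b,c,e),z in ((("small1",(218,236,316,336),16),("small2",(213,232,236,254),35)) if n=="scene" else (("small1",(172,188,326,344),16),("small2",(248,268,336,356),35))):
        q=np.zeros_like(o); q[a:b,c:e]=o[a:b,c:e]; print(nm,plane(d,pix(q),z).mean(0).round(1),q.sum())
delta(probe_bus.sense(),[484,275.6,130],9.3)
```

```text
scene rack (array([ 564.8, -268.2]), 201.7, 244.8, 83.8)
small1 [657.   70.9  16. ] 86
small2 [ 651.3 -209.2   35. ] 74
side rack (array([ 555.9, -277.5]), 211.8, 243.2, 84.28)
small1 [650.1  65.6  16. ] 93
small2 [ 644.4 -213.2   35. ] 128
d [-347.4 -139.    74.9] r [-0.0015 -0.0006 -0.5421]
```

The rows are not in the units I measure in: shifts go in shares of 600 mm and turns go in shares of 2 pi rad. I convert before sending: -347 mm / 600 = -0.5783, -315 mm / 600 = -0.525, -0.542 rad / 6.2832 = -0.0863.

Call:
{"fn": "move_tool", "kwargs": {"moves": [[[-0.0583,-0.0233,0.0117,0,0,-0.008],[-0.1167,-0.0467,0.025,0,0,-0.0175],[-0.175,-0.07,0.0367,0,0,-0.0255],[-0.2333,-0.0933,0.05,0,0,-0.035],[-0.2917,-0.1167,0.0617,0,0,-0.043],[-0.35,-0.14,0.075,0,0,-0.0525],[-0.4083,-0.1633,0.0867,0,0,-0.0605],[-0.4667,-0.1867,0.1,0,0,-0.07],[-0.525,-0.21,0.1117,0,0,-0.078],[-0.5783,-0.2317,0.125,0,0,-0.0863],[-0.5783,-0.2317,0.125,0,0,-0.0863],[-0.5783,-0.2317,0.125,0,0,-0.0863],[-0.5783,-0.2317,0.125,0,0,-0.0863]]], "jaw": 60}}

```text
clock: 1.4
position: [483.1, 276.9, 130.5]
eef_rot: [[-0.987, -0.162, -0.001], [-0.162, 0.987, 0.0], [0.001, 0.001, -1.0]]
force: [-0.6, -0.0, 0.1]
gripper_width: 59.9
finger_force: 0.0
```

Run:
```python
from h import *
from station import arm, optics, probe_bus
d=optics.get_image("wrist"); np.savez("wrist1.npz",**d); cv2.imwrite("pics/wrist1.png",d["image"]); print(d["T"].round(2))
s=probe_bus.sense(); print(s["position"],s["eef_rot"].round(3))
h,sa,v=hsv(d); m=comp(((h<6)|(h>172))&(sa>150)); p=depth(d,pix(m)); print(len(p),np.percentile(p[:,2],[5,50,95])); t=p[p[:,2]>65]; print(rect(t),rect(plane(d,pix(m),70)))
```

```text
[[-1.6000e-01  9.5000e-01  2.6000e-01  4.0571e+02]
 [ 9.9000e-01  1.6000e-01  5.0000e-02  2.6473e+02]
 [ 0.0000e+00  2.6000e-01 -9.6000e-01  3.0946e+02]
 [ 0.0000e+00  0.0000e+00  0.0000e+00  1.0000e+00]]
[483.04543233 277.18743724 130.65867302] [[-0.987 -0.162 -0.   ]
 [-0.162  0.987  0.001]
 [ 0.     0.001 -1.   ]]
4347 [68.26234663 69.63178084 70.74863222]
(array([446.6, 274.3]), 113.5, 21.2, 9.07) (array([446.3, 274.3]), 112.4, 21.0, 9.14)
```

View pics/wrist1.png

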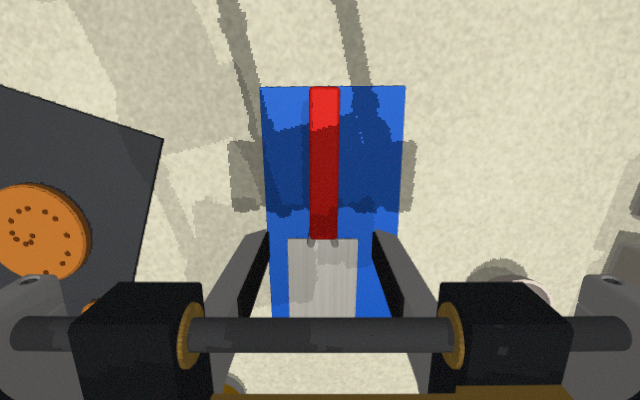

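Wrist view: the handle spans columns 310-340, rows 86-238, about 3 mm off the finger centre line, and the mat's near corners are at (262,86) and (405,85). Correcting, descending and gripping.

In the tool's units: 91.5 mm / 600 = 0.1525, 85 mm / 600 = 0.1417, 0.003 rad / 6.2832 = 0.0005.

Call:
{"fn": "move_tool", "kwargs": {"moves": [[[0.0067,0.005,0.0333,0,0,0.0005],[0.0067,0.005,0.075,0,0,0.0005],[0.0067,0.005,0.1167,0,0,0.0005],[0.0067,0.005,0.1417,0,0,0.0005],[0.0067,0.005,0.1525,0,0,0.0005],[0.0067,0.005,0.1525,0,0,0.0005],[0.0067,0.005,0.1525,0,0,0.0005],[0.0067,0.005,0.1525,0,0,0.0005]]]}}

```text
clock: 2.25
position: [480.2, 279.2, 40.1]
eef_rot: [[-0.987, -0.159, 0.002], [-0.159, 0.987, 0.001], [-0.002, 0.001, -1.0]]
force: [0.2, 0.6, -0.3]
gripper_width: 59.8
finger_force: 0.0
```

Call:
{"fn": "move_tool", "kwargs": {"moves": [[[0,0,0,0,0,0],[0,0,0,0,0,0],[0,0,0,0,0,0],[0,0,0,0,0,0],[0,0,0,0,0,0],[0,0,0,0,0,0],[0,0,0,0,0,0],[0,0,0,0,0,0],[0,0,0,0,0,0],[0,0,0,0,0,0]]], "jaw": 10, "squeeze": 60}}

```text
clock: 3.25
position: [479.5, 278.6, 39.0]
eef_rot: [[-0.987, -0.159, 0.0], [-0.159, 0.987, 0.0], [-0.0, 0.0, -1.0]]
force: [-0.7, 0.2, 0.6]
gripper_width: 21.8
finger_force: 60.0
```

Run:
```python
from h import *
d=dict(np.load("wrist1.npz"))
print("mat near corners",plane(d,[(262,86),(405,85)],3).round(1), "sheet corner",plane(d,[(162,138)],6).round(1))
```

```text
mat near corners [[395.5 211.7   3. ]
 [374.1 336.1   3. ]] sheet corner [[454.8 127.4   6. ]]
```

In the tool's units: -159 mm / 600 = -0.265, -145 mm / 600 = -0.2417.

Call:
{"fn": "move_tool", "kwargs": {"moves": [[[0,0,-0.0083,0,0,0],[0,0,-0.025,0,0,0],[0,0,-0.05,0,0,0],[0,0,-0.0833,0,0,0],[-0.0083,-0.0167,-0.125,0,0,0],[-0.02,-0.05,-0.175,0,0,0],[-0.0367,-0.1,-0.2183,0,0,0],[-0.0533,-0.15,-0.2183,0,0,0],[-0.07,-0.2,-0.2183,0,0,0],[-0.0833,-0.2417,-0.2183,0,0,0],[-0.0933,-0.265,-0.2183,0,0,0],[-0.0933,-0.265,-0.2183,0,0,0],[-0.0933,-0.265,-0.2183,0,0,0],[-0.0933,-0.265,-0.2183,0,0,0]]]}}

```text
clock: 4.65
position: [559.2, 131.7, 169.9]
eef_rot: [[-0.987, -0.16, -0.001], [-0.16, 0.987, 0.001], [0.001, 0.001, -1.0]]
force: [0.9, 0.5, -1.9]
gripper_width: 21.7
finger_force: 60.0
```

Run:
```python
from h import *
from station import arm, optics, probe_bus
d=optics.get_image("wrist"); np.savez("wrist2.npz",**d); cv2.imwrite("pics/wrist2.png",d["image"])
h,s,v=hsv(d); o=(h>5)&(h<25)&(s>130)&(v>60); m=comp(o); p=pix(m); print("bis px",p.min(0),p.max(0)); 
k=cv2.convexHull(p.astype(np.int32)); print("biscuit",rect(plane(d,p,18)),plane(d,p,18).mean(0).round(1))
```

```text
bis px [155 125] [253 220]
biscuit (array([564.4,  13.6]), 98.2, 99.8, 66.91) [563.1  13.5  18. ]
```

View pics/wrist2.png

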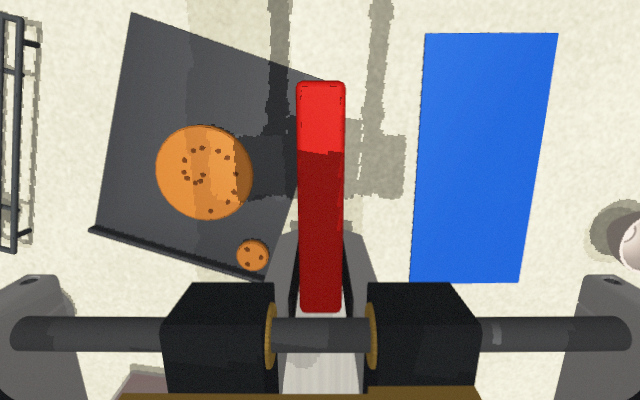

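Wrist view: biscuit centred at (204,172), small1 at (252,255), rim running from (90,228) to about (262,282), sheet corner at (131,12). The mat corners are at (425,33), (558,33), (519,283) and (409,283).

Run:
```python
from h import *
from station import arm, optics, probe_bus
d=dict(np.load("wrist2.npz"))
print("mat",plane(d,[(425,33),(558,33),(519,283),(409,283)],3).round(1))
a=plane(d,[(131,12),(93,222),(320,79),(162,44)],6); print(a.round(1))
print(plane(d,[(90,229),(262,281)],18).round(1), "small1",plane(d,[(252,255)],16))
v=a[1]-a[0]; print("yaw right edge",np.degrees(np.arctan2(v[1],v[0]))); v=a[2]-a[0]; print("yaw near edge",np.degrees(np.arctan2(v[1],v[0]))-90)
y=np.deg2rad(-9.7); ux=np.array([np.cos(y),np.sin(y)]); uy=np.array([-ux[1],ux[0]])
c=a[0,:2]+115*ux+100*uy; b=np.array([564.3,13.6]); print("sheet c",c,"biscuit in sheet",(b-c)@ux,(b-c)@uy)
# spatula handle check
h,s,vv=hsv(d); m=comp(((h<6)|(h>172))&(s>150)); p=depth(d,pix(m)); print("handle",rect(p),np.percentile(p[:,2],[10,50,90]))
```

```text
mat [[396.7 208.7   3. ]
 [375.  336.3   3. ]
 [640.3 383.8   3. ]
 [660.5 255.    3. ]]
[[ 423.6  -69.1    6. ]
 [ 641.4 -108.1    6. ]
 [ 454.6  115.9    6. ]
 [ 447.1  -39.     6. ]]
[[ 644.4 -103.5   18. ]
 [ 676.3   86.1   18. ]] small1 [[647.55591833  71.3973752   16.        ]]
yaw right edge -10.148418117247404
yaw near edge -9.507541597093478
sheet c [553.83306399  10.05770416] biscuit in sheet 9.720455906591953 5.255220854971729
handle (array([576.8, 132.7]), 214.4, 41.7, 13.55) [199.65892036 200.62660439 201.46630373]
```

Run:
```python
from h import *
from station import arm, optics, probe_bus
delta(probe_bus.sense(),[341.2,51.8,90],-9.7,0.06)
```

```text
d [228.  -44.1  80. ] r [-0.0093  0.0588  0.3297]
```

In the tool's units: 228 mm / 600 = 0.38, 220 mm / 600 = 0.3667, 0.33 rad / 6.2832 = 0.0525.

Call:
{"fn": "move_tool", "kwargs": {"moves": [[[0.0167,-0.0033,0,0,0,0.0016],[0.05,-0.01,0,0,0.0008,0.0064],[0.0917,-0.0183,0.0083,0,0.0016,0.0127],[0.1333,-0.0267,0.0167,-0.0005,0.0032,0.0191],[0.175,-0.035,0.0333,-0.0006,0.0048,0.0255],[0.2167,-0.0433,0.0583,-0.0008,0.0056,0.0318],[0.2583,-0.0517,0.075,-0.001,0.0064,0.0382],[0.3,-0.06,0.0917,-0.0011,0.0072,0.043],[0.3417,-0.0667,0.1133,-0.0013,0.0088,0.0477],[0.3667,-0.0717,0.1267,-0.0014,0.0094,0.0509],[0.38,-0.0733,0.1333,-0.0014,0.0094,0.0525],[0.38,-0.0733,0.1333,-0.0014,0.0094,0.0525],[0.38,-0.0733,0.1333,-0.0014,0.0094,0.0525],[0.38,-0.0733,0.1333,-0.0014,0.0094,0.0525]]]}}

```text
clock: 6.1
position: [343.4, 51.1, 90.6]
eef_rot: [[-0.984, 0.17, -0.056], [0.169, 0.986, 0.009], [0.057, -0.0, -0.998]]
force: [-0.0, 0.2, -1.8]
gripper_width: 21.4
finger_force: 60.0
```

Run:
```python
from h import *
from station import arm, optics, probe_bus
s=probe_bus.sense(); delta(s,[341.2,51.8,52],-9.7,0.06); print(s["force"])
a=optics.get_image("scene"); b=optics.get_image("side")
print([depth(d,pix(comp((hsv(d)[0]>5)&(hsv(d)[0]<25)&(hsv(d)[1]>130)&(np.arange(640)[None]>240)&(np.arange(640)[None]<350)&(np.arange(400)[:,None]<240)&(np.arange(400)[:,None]>150)))).mean(0).round(1) for d in (a,b)])
cv2.imwrite("pics/pre.png",np.hstack([cv2.resize(a["image"][120:250,240:390],None,fx=2.6,fy=2.6),cv2.resize(b["image"][120:250,200:350],None,fx=2.6,fy=2.6)]))
```

```text
d [ 0.1  0.3 38.6] r [-0.0003  0.003  -0.0011]
[-3.32341238e-04  2.48286646e-01 -1.79954639e+00]
[array([572.3,  12.3,  15.4]), array([566. ,   6.7,  19.4])]
```

View pics/pre.png

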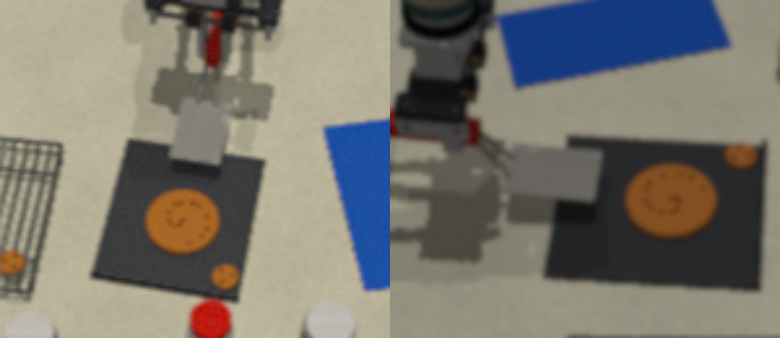

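Blade is over the near part of the sheet (left crop (198,160), right crop (600,180)), in line with and short of the biscuit. Lowering the tip onto the sheet.

In the tool's units: 39 mm / 600 = 0.065, 38 mm / 600 = 0.0633.

Call:
{"fn": "move_tool", "kwargs": {"moves": [[[0,0,0.0167,0,0,0],[0,0,0.0367,0,0,0],[0,0,0.0517,0,0,0],[0,0,0.06,0,0,0],[0,0,0.0633,0,0,0],[0,0,0.065,0,0,0],[0,0,0.065,0,0,0]]]}}

```text
clock: 6.9
position: [340.0, 51.3, 51.2]
eef_rot: [[-0.984, 0.17, -0.058], [0.17, 0.985, 0.009], [0.059, -0.001, -0.998]]
force: [0.4, -0.4, -1.7]
gripper_width: 21.5
finger_force: 60.0
```

Call:
{"fn": "move_tool", "kwargs": {"moves": [[[0,0,0.0012,0,0,0],[0,0,0.0012,0,0,0]]]}}

```text
clock: 7.1
position: [340.0, 51.3, 50.6]
eef_rot: [[-0.984, 0.17, -0.058], [0.17, 0.985, 0.009], [0.058, -0.001, -0.998]]
force: [-0.1, -0.4, -1.2]
gripper_width: 21.7
finger_force: 60.0
```

Call:
{"fn": "move_tool", "kwargs": {"moves": [[[0,0,0.0012,0,0,0],[0,0,0.0012,0,0,0]]]}}

```text
clock: 7.3
position: [339.9, 51.3, 49.9]
eef_rot: [[-0.984, 0.17, -0.058], [0.17, 0.985, 0.009], [0.058, -0.001, -0.998]]
force: [-1.0, 0.1, 1.6]
gripper_width: 21.7
finger_force: 60.0
```

Call:
{"fn": "move_tool", "kwargs": {"moves": [[[0,0,0.0012,0,0,0],[0,0,0.0012,0,0,0]]]}}

```text
clock: 7.5
position: [339.8, 51.3, 49.2]
eef_rot: [[-0.984, 0.17, -0.058], [0.17, 0.985, 0.009], [0.058, -0.001, -0.998]]
force: [-0.8, -0.0, 4.1]
gripper_width: 21.4
finger_force: 60.0
```

In the tool's units: -88 mm / 600 = -0.1467, -87 mm / 600 = -0.145.

Call:
{"fn": "move_tool", "kwargs": {"moves": [[[-0.005,0,-0.0003,0,0,0],[-0.0133,0,-0.0008,0,0,0],[-0.0233,0,-0.0013,0,0,0],[-0.0333,0,-0.002,0,0,0],[-0.0417,0,-0.0025,0,0,0],[-0.05,0,-0.0028,0,0,0],[-0.0583,0,-0.0033,0,0,0],[-0.0667,0,-0.0038,0,0,0],[-0.075,0,-0.0043,0,0,0],[-0.0833,0,-0.0048,0,0,0],[-0.0917,0,-0.0053,0,0,0],[-0.1,0,-0.0058,0,0,0],[-0.1083,0,-0.0063,0,0,0],[-0.1167,0,-0.0068,0,0,0],[-0.125,0,-0.0072,0,0,0],[-0.1333,0,-0.0077,0,0,0],[-0.14,0,-0.0082,0,0,0],[-0.145,0,-0.0083,0,0,0],[-0.1467,0,-0.0085,0,0,0],[-0.1467,0,-0.0085,0,0,0]]]}}

```text
clock: 9.5
position: [426.8, 36.3, 48.8]
eef_rot: [[-0.984, 0.17, -0.058], [0.17, 0.985, 0.009], [0.058, -0.001, -0.998]]
force: [-0.8, -0.2, 2.9]
gripper_width: 21.0
finger_force: 60.0
```

Run:
```python
from h import *
from station import arm, optics, probe_bus
d=optics.get_image("side"); h,s,v=hsv(d); C=np.arange(640)[None];Rw=np.arange(400)[:,None]
m=comp((h>5)&(h<25)&(s>130)&(C>240)&(C<350)&(Rw<240)&(Rw>160)); p=plane(d,pix(m),18); print(p.mean(0),rect(p))
cv2.imwrite("pics/push.png",cv2.resize(d["image"][150:250,230:370],None,fx=4,fy=4))
```

```text
[617.30542975   8.21259157  18.        ] (array([615.5,  15.7]), 132.1, 94.5, 85.03)
```

View pics/push.png

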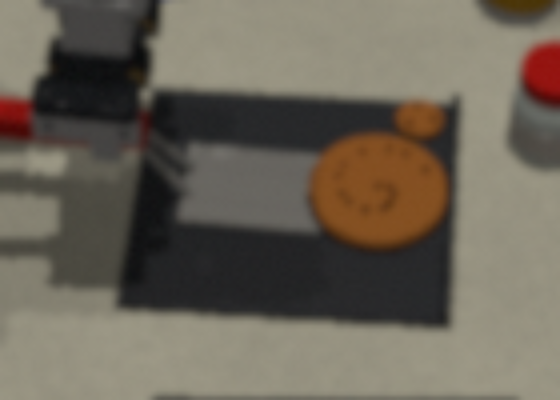

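Biscuit is at the rim in the crop at (380,190), blade tip just entering its rear edge, small1 at (420,118) in place. Continuing the insertion.

In the tool's units: -30 mm / 600 = -0.05, -26 mm / 600 = -0.0433.

Call:
{"fn": "move_tool", "kwargs": {"moves": [[[-0.0033,0,0.0002,0,0,0],[-0.01,0,-0.0002,0,0,0],[-0.0167,0,-0.0005,0,0,0],[-0.0233,0,-0.001,0,0,0],[-0.03,0,-0.0013,0,0,0],[-0.0367,0,-0.0017,0,0,0],[-0.0433,0,-0.002,0,0,0],[-0.05,0,-0.0025,0,0,0]]]}}

```text
clock: 10.35
position: [456.3, 31.2, 48.5]
eef_rot: [[-0.984, 0.17, -0.059], [0.17, 0.985, 0.009], [0.059, -0.001, -0.998]]
force: [-2.2, 0.8, 3.2]
gripper_width: 21.9
finger_force: 60.0
```

Call:
{"fn": "move_tool", "kwargs": {"moves": [[[-0.0067,0,-0.0003,0,0,0],[-0.0133,0,-0.0007,0,0,0],[-0.02,0,-0.0012,0,0,0],[-0.0267,0,-0.0015,0,0,0],[-0.0333,0,-0.002,0,0,0],[-0.04,0,-0.0023,0,0,0],[-0.0467,0,-0.0027,0,0,0],[-0.05,0,-0.0028,0,0,0],[-0.05,0,-0.0028,0,0,0]]]}}

```text
clock: 11.25
position: [486.3, 26.0, 48.4]
eef_rot: [[-0.984, 0.17, -0.057], [0.17, 0.985, 0.009], [0.058, -0.001, -0.998]]
force: [-2.2, 0.7, 3.9]
gripper_width: 21.5
finger_force: 60.0
```

Run:
```python
from h import *
from station import arm, optics, probe_bus
d=optics.get_image("side"); h,s,v=hsv(d); C=np.arange(640)[None];Rw=np.arange(400)[:,None]
M=(h>5)&(h<25)&(s>130)&(C>240)&(C<350)&(Rw<240)&(Rw>165)
p=depth(d,pix(comp(cv2.erode(M.astype(np.uint8),np.ones((3,3)))))); print(p.mean(0),np.percentile(p[:,2],[5,50,95]))
cv2.imwrite("pics/push2.png",cv2.resize(d["image"][150:250,230:370],None,fx=4,fy=4))
```

```text
[616.55970512   3.01237444  22.10144516] [16.78501915 22.3831463  26.89479561]
```

View pics/push2.png

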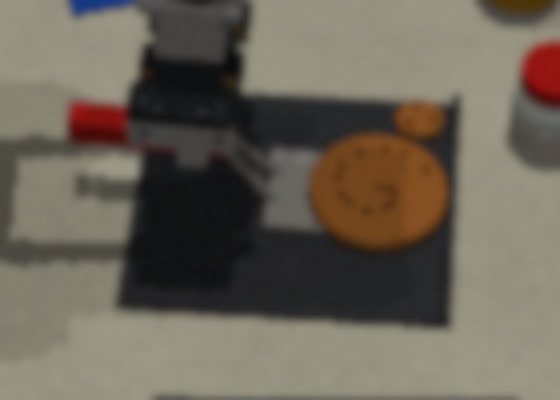

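Blade is about three-quarters under the biscuit (crop (300,190)), which stays at (380,190) against the rim. Finishing insertion, then lifting.

In the tool's units: -24 mm / 600 = -0.04, -23 mm / 600 = -0.0383.

Call:
{"fn": "move_tool", "kwargs": {"moves": [[[-0.0067,0,-0.0003,0,0,0],[-0.0133,0,-0.0008,0,0,0],[-0.02,0,-0.0012,0,0,0],[-0.0267,0,-0.0015,0,0,0],[-0.0333,0,-0.002,0,0,0],[-0.0383,0,-0.0023,0,0,0],[-0.04,0,-0.0023,0,0,0],[-0.04,0,-0.0023,0,0,0]]]}}

```text
clock: 12.1
position: [508.6, 22.1, 48.3]
eef_rot: [[-0.984, 0.17, -0.06], [0.17, 0.985, 0.01], [0.061, -0.001, -0.998]]
force: [-3.6, 0.5, 4.5]
gripper_width: 21.7
finger_force: 60.0
```

Call:
{"fn": "move_tool", "kwargs": {"moves": [[[0.0008,0,-0.0017,0,-0.0016,0],[0.0025,0,-0.0033,0,-0.004,0],[0.0042,0,-0.005,0,-0.0064,0],[0.0058,0,-0.0075,0,-0.0088,0],[0.0075,0,-0.0108,0,-0.0111,0],[0.0092,0,-0.015,0,-0.0135,0],[0.01,0,-0.02,0,-0.0151,0],[0.01,0,-0.0267,0,-0.0159,0],[0.0108,0,-0.0333,0,-0.0159,0],[0.0117,0,-0.0417,0,-0.0159,0],[0.0117,0,-0.05,0,-0.0159,0],[0.0125,0,-0.06,0,-0.0159,0],[0.0133,0,-0.07,0,-0.0159,0],[0.0133,0,-0.08,0,-0.0159,0],[0.0142,0,-0.09,0,-0.0159,0],[0.015,0,-0.0967,0,-0.0159,0],[0.015,0,-0.1,0,-0.0159,0],[0.015,0,-0.1,0,-0.0159,0],[0.015,0,-0.1,0,-0.0159,0],[0.015,0,-0.1,0,-0.0159,0]]]}}

```text
clock: 14.1
position: [503.6, 23.0, 108.5]
eef_rot: [[-0.985, 0.17, 0.039], [0.17, 0.985, -0.008], [-0.04, -0.001, -0.999]]
force: [-0.2, 0.5, -2.4]
gripper_width: 21.7
finger_force: 60.0
```

Run:
```python
from h import *
from station import arm, optics, probe_bus
a=optics.get_image("scene"); b=optics.get_image("side")
cv2.imwrite("pics/lift.png",np.hstack([cv2.resize(a["image"][120:250,240:390],None,fx=2.6,fy=2.6),cv2.resize(b["image"][110:240,220:370],None,fx=2.6,fy=2.6)]))
np.savez("scene_l.npz",**a)
```

```text
(no output)
```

View pics/lift.png

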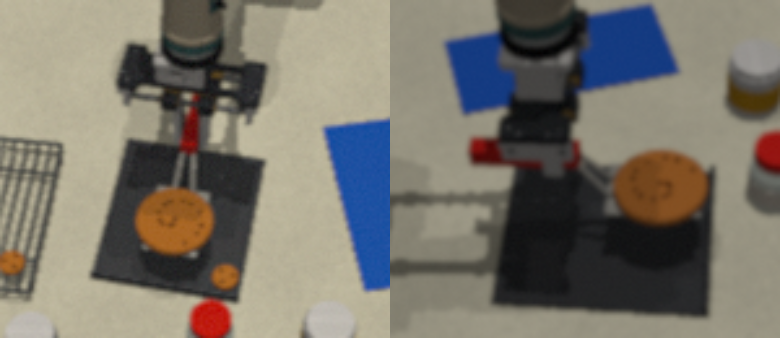

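Biscuit is lifted, lying flat on the blade (left crop (175,221), right crop (660,188)), clear of the rim and small1. Carrying it to the rack.

Run:
```python
from h import *
from station import arm, optics, probe_bus
s=probe_bus.sense(); print(s["position"],s["force"])
d=dict(np.load("scene_l.npz")); h,sa,v=hsv(d); C=np.arange(640)[None];Rw=np.arange(400)[:,None]
m=comp((h>5)&(h<25)&(sa>130)&(v>60)&(C>270)&(C<345)&(Rw<222)&(Rw>180)); print("bis scene",rect(plane(d,pix(m),91)))
print([ (s["position"]+np.array([.985*107,-.17*107,0])).round(1)])
delta(s,[443.6,-260.4,115],-6.2,-0.04)
```

```text
[503.66530294  23.03422234 108.57374392] [-0.20265789 -0.47684849 -2.71496041]
bis scene (array([618. ,   4.3]), 96.2, 99.9, 17.65)
[array([609.1,   4.8, 108.6])]
d [  10.7 -289.5   -6.6] r [-0.0033 -0.     -0.0626]
```

In the tool's units: -289.5 mm / 600 = -0.4825, -286 mm / 600 = -0.4767, -0.063 rad / 6.2832 = -0.01.

Call:
{"fn": "move_tool", "kwargs": {"moves": [[[0,-0.0033,0,0,0,0],[0,-0.0117,0,0,0,0],[0.0008,-0.025,0,0,0,-0.0005],[0.0017,-0.0433,-0.0017,0,0,-0.0008],[0.0025,-0.0667,-0.0017,0,0,-0.0013],[0.0033,-0.095,-0.0017,0,0,-0.0019],[0.0045,-0.125,-0.0033,0,0,-0.0025],[0.0057,-0.1567,-0.0033,0,0,-0.0032],[0.0067,-0.19,-0.005,0,0,-0.0038],[0.0083,-0.225,-0.005,0,0,-0.0046],[0.0095,-0.26,-0.0067,-0.0002,0,-0.0054],[0.0108,-0.295,-0.0067,-0.0003,0,-0.006],[0.0122,-0.33,-0.0083,-0.0003,0,-0.0068],[0.0133,-0.3633,-0.0083,-0.0003,0,-0.0075],[0.0145,-0.395,-0.01,-0.0005,0,-0.0081],[0.0157,-0.4233,-0.01,-0.0005,0,-0.0088],[0.0167,-0.4467,-0.01,-0.0005,0,-0.0092],[0.0172,-0.465,-0.01,-0.0005,0,-0.0095],[0.0177,-0.4767,-0.01,-0.0005,0,-0.0099],[0.0178,-0.4825,-0.01,-0.0005,0,-0.01]]]}}

```text
clock: 16.2
position: [443.7, -261.0, 114.6]
eef_rot: [[-0.993, 0.108, 0.04], [0.108, 0.994, -0.005], [-0.041, -0.0, -0.999]]
force: [0.5, -0.1, -4.0]
gripper_width: 21.6
finger_force: 60.0
```

Call:
{"fn": "move_tool", "kwargs": {"moves": [[[0,0,0,0,0,0],[0,0,0,0,0,0],[0,0,0,0,0,0],[0,0,0,0,0,0]]]}}

```text
clock: 16.6
position: [444.0, -259.9, 114.6]
eef_rot: [[-0.993, 0.107, 0.04], [0.107, 0.994, -0.004], [-0.04, -0.0, -0.999]]
force: [-0.2, -0.4, -2.7]
gripper_width: 21.5
finger_force: 60.0
```

Run:
```python
from h import *
from station import arm, optics, probe_bus
a=optics.get_image("scene"); b=optics.get_image("side")
cv2.imwrite("pics/over.png",np.hstack([cv2.resize(a["image"][120:250,160:310],None,fx=2.6,fy=2.6),cv2.resize(b["image"][200:330,230:380],None,fx=2.6,fy=2.6)]))
C=np.arange(640)[None];Rw=np.arange(400)[:,None]
for d in (a,b):
    h,sa,v=hsv(d); m=(h>5)&(h<25)&(sa>130)&(v>60)&(C>190)&(C<370)
    m&= (C<275)&(Rw>160)&(Rw<240) if d is a else (Rw>210)&(Rw<330)
    p=depth(d,pix(comp(m))); print(rect(plane(d,pix(comp(m)),95)),p.mean(0).round(1))
print(probe_bus.sense()["position"])
```

```text
(array([ 558.3, -270.1]), 96.3, 94.8, 55.55) [ 558.3 -270.6   95.1]
(array([ 552.6, -274.1]), 98.0, 97.6, 23.58) [ 551.7 -277.3   98.8]
[ 443.9640821  -260.09237595  114.62264033]
```

View pics/over.png

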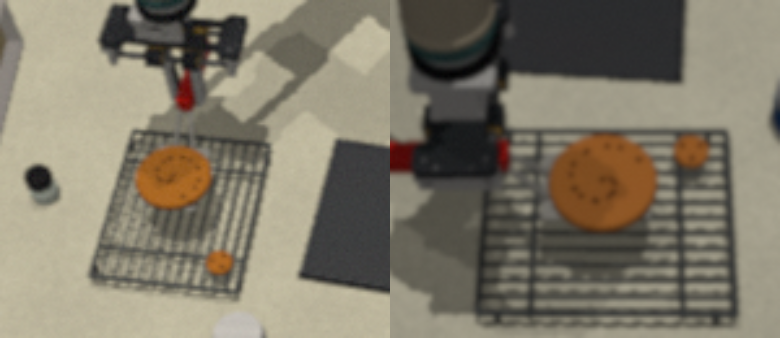

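Biscuit is over the middle of the rack (left crop (175,177), right crop (603,182)), small2 clear at (220,263)/(690,150). Lowering, then tilting tip-down onto the wires.

In the tool's units: 50 mm / 600 = 0.0833, 1.6 mm / 600 = 0.0027.

Call:
{"fn": "move_tool", "kwargs": {"moves": [[[0,0,0.0033,0,0,0],[0.0003,0,0.01,0,0,0],[0.0007,0,0.0183,0,0,0],[0.0012,0,0.0283,0,0,0],[0.0017,0,0.0383,0,0,0],[0.002,0,0.0483,0,0,0],[0.0023,0,0.0583,0,0,0],[0.0027,0,0.0667,0,0,0],[0.003,0,0.0733,0,0,0],[0.0033,0,0.08,0,0,0],[0.0033,0,0.0833,0,0,0],[0.0033,0,0.0833,0,0,0]]]}}

```text
clock: 17.9
position: [443.8, -260.3, 64.3]
eef_rot: [[-0.993, 0.108, 0.04], [0.107, 0.994, -0.004], [-0.04, -0.0, -0.999]]
force: [-0.2, -0.2, -2.9]
gripper_width: 21.6
finger_force: 60.0
```

Call:
{"fn": "move_tool", "kwargs": {"moves": [[[-0.0007,0,-0.0015,0,0.0013,0],[-0.002,0,-0.0043,0,0.0038,0],[-0.0042,0,-0.0087,0,0.0076,0],[-0.0062,0,-0.013,0,0.0115,0],[-0.0083,0,-0.0173,0,0.0153,0],[-0.0103,0,-0.0217,0,0.0191,0],[-0.0123,0,-0.026,0,0.0229,0],[-0.0145,0,-0.0303,0,0.0267,0],[-0.0165,0,-0.0347,0,0.0306,0],[-0.0187,0,-0.039,0,0.0344,0],[-0.02,0,-0.0418,0,0.0369,0],[-0.0207,0,-0.0433,0,0.0382,0],[-0.0207,0,-0.0433,0,0.0382,0],[-0.0207,0,-0.0433,0,0.0382,0],[-0.0207,0,-0.0433,0,0.0382,0]]]}}

```text
clock: 19.4
position: [454.9, -261.5, 91.0]
eef_rot: [[-0.974, 0.108, -0.197], [0.106, 0.994, 0.021], [0.198, -0.0, -0.98]]
force: [0.7, -0.3, -1.2]
gripper_width: 21.3
finger_force: 60.0
```

Run:
```python
from h import *
from station import arm, optics, probe_bus
a=optics.get_image("scene"); b=optics.get_image("side")
cv2.imwrite("pics/tilt.png",np.hstack([cv2.resize(a["image"][120:250,160:310],None,fx=2.6,fy=2.6),cv2.resize(b["image"][200:330,230:380],None,fx=2.6,fy=2.6)]))
C=np.arange(640)[None];Rw=np.arange(400)[:,None]
for d in (a,b):
    h,sa,v=hsv(d); m=(h>5)&(h<25)&(sa>130)&(v>60)&(C>190)&(C<370)
    m&= (C<275)&(Rw>160)&(Rw<240) if d is a else (Rw>210)&(Rw<330)
    p=depth(d,pix(comp(cv2.erode(m.astype(np.uint8),np.ones((3,3)))))); print(p.mean(0).round(1),np.linalg.lstsq(np.c_[p[:,:2],np.ones(len(p))],p[:,2],rcond=None)[0])
```

```text
[ 561.3 -271.9   46.1] [-1.75962660e-01  1.75443418e-02  1.49681822e+02]
[ 555.6 -278.8   49.9] [-1.92865251e-01  2.34699143e-02  1.63600744e+02]
```

The rows are not in the units I measure in: shifts go in shares of 600 mm and turns go in shares of 2 pi rad. I convert before sending: 29.4 mm / 600 = 0.049, 27 mm / 600 = 0.045.

Call:
{"fn": "move_tool", "kwargs": {"moves": [[[0.0017,0,0.0003,0,0,0],[0.0067,0,0.0013,0,0,0],[0.0133,0,0.0027,0,0,0],[0.0217,0,0.0043,0,0,0],[0.03,0,0.006,0,0,0],[0.0383,0,0.0078,0,0,0],[0.045,0,0.0092,0,0,0],[0.049,0,0.01,0,0,0],[0.049,0,0.01,0,0,0]]]}}

```text
clock: 20.4
position: [425.0, -258.4, 91.1]
eef_rot: [[-0.974, 0.108, -0.197], [0.106, 0.994, 0.021], [0.198, -0.0, -0.98]]
force: [0.5, 0.4, -2.9]
gripper_width: 21.3
finger_force: 60.0
```

Create look.py:
```python
from h import *
from station import arm, optics, probe_bus
import sys
a=optics.get_image("scene"); b=optics.get_image("side")
cv2.imwrite(f"pics/{sys.argv[1]}.png",np.hstack([cv2.resize(a["image"][120:250,160:310],None,fx=2.6,fy=2.6),cv2.resize(b["image"][200:330,230:380],None,fx=2.6,fy=2.6)]))
C=np.arange(640)[None];Rw=np.arange(400)[:,None]
for d in (a,b):
    h,sa,v=hsv(d); m=(h>5)&(h<25)&(sa>130)&(v>60)&(C>190)&(C<370)
    m&= (C<275)&(Rw>160)&(Rw<240) if d is a else (Rw>210)&(Rw<330)
    p=depth(d,pix(comp(cv2.erode(m.astype(np.uint8),np.ones((3,3)))))); print(p.mean(0).round(1),np.linalg.lstsq(np.c_[p[:,:2],np.ones(len(p))],p[:,2],rcond=None)[0])
```

```bash
python3 look.py wd1
```

```text
[ 531.5 -268.6   46.3] [-1.86839863e-01  2.89918946e-02  1.53421467e+02]
[ 526.2 -275.9   50. ] [-1.96446688e-01  2.13072444e-02  1.59253937e+02]
```

The biscuit rode back with the blade, because its front edge wasn't yet on the wires. Going forward again and tilting more.

In the tool's units: -39.4 mm / 600 = -0.0657, -5.4 mm / 600 = -0.009.

Call:
{"fn": "move_tool", "kwargs": {"moves": [[[-0.0017,0,-0.0003,0,0,0],[-0.005,0,-0.001,0,0,0],[-0.0117,0,-0.0023,0,0,0],[-0.02,0,-0.004,0,0,0],[-0.0283,0,-0.0057,0,0,0],[-0.0367,0,-0.0073,0,0,0],[-0.045,0,-0.009,0,0,0],[-0.0533,0,-0.0105,0,0,0],[-0.0592,0,-0.0117,0,0,0],[-0.0633,0,-0.012,0,0,0],[-0.0657,0,-0.0115,0,0,0],[-0.0657,0,-0.0115,0,0,0],[-0.0657,0,-0.0115,0,0,0]]]}}

```text
clock: 21.8
position: [464.9, -262.6, 89.9]
eef_rot: [[-0.974, 0.108, -0.197], [0.106, 0.994, 0.021], [0.198, -0.0, -0.98]]
force: [-0.0, 0.7, -2.3]
gripper_width: 21.8
finger_force: 60.0
```

Call:
{"fn": "move_tool", "kwargs": {"moves": [[[-0.0003,0,0.0008,0,0,0],[-0.0003,0,0.0017,0,0,0],[-0.0003,0,0.0017,0,0,0]]]}}

```text
clock: 22.1
position: [465.0, -262.8, 89.0]
eef_rot: [[-0.974, 0.108, -0.197], [0.106, 0.994, 0.021], [0.198, -0.0, -0.98]]
force: [-0.7, 0.2, -1.6]
gripper_width: 21.9
finger_force: 60.0
```

In the tool's units: -17.5 mm / 600 = -0.0292, -15.7 mm / 600 = -0.0262, 0.12 rad / 6.2832 = 0.0191.

Call:
{"fn": "move_tool", "kwargs": {"moves": [[[-0.0008,0,-0.0028,0,0.0019,0],[-0.0018,0,-0.0058,0,0.0038,0],[-0.0027,0,-0.0087,0,0.0057,0],[-0.0037,0,-0.0117,0,0.0076,0],[-0.0045,0,-0.0145,0,0.0095,0],[-0.0053,0,-0.0175,0,0.0115,0],[-0.0063,0,-0.0203,0,0.0134,0],[-0.0072,0,-0.0233,0,0.0153,0],[-0.0082,0,-0.0262,0,0.0172,0],[-0.009,0,-0.0292,0,0.0191,0],[-0.009,0,-0.0292,0,0.0191,0],[-0.009,0,-0.0292,0,0.0191,0]]]}}

```text
clock: 23.3
position: [474.3, -263.8, 104.9]
eef_rot: [[-0.944, 0.108, -0.311], [0.102, 0.994, 0.033], [0.313, -0.0, -0.95]]
force: [1.3, 0.5, -1.9]
gripper_width: 21.7
finger_force: 60.0
```

```bash
python3 look.py tilt2
```

```text
[ 578.7 -273.8   47.8] [-3.03754321e-01  4.75431051e-02  2.36642015e+02]
[ 575.8 -282.5   50.2] [-3.23041640e-01  3.53287872e-02  2.46180254e+02]
```

In the tool's units: 28.5 mm / 600 = 0.0475, 26 mm / 600 = 0.0433.

Call:
{"fn": "move_tool", "kwargs": {"moves": [[[0.0017,0,0.0005,0,0,0],[0.005,0,0.0017,0,0,0],[0.01,0,0.0033,0,0,0],[0.0167,0,0.0055,0,0,0],[0.0233,0,0.0077,0,0,0],[0.03,0,0.0098,0,0,0],[0.0367,0,0.012,0,0,0],[0.0433,0,0.0143,0,0,0],[0.0475,0,0.0157,0,0,0],[0.0475,0,0.0157,0,0,0]]]}}

```text
clock: 24.4
position: [443.0, -260.3, 105.3]
eef_rot: [[-0.943, 0.108, -0.314], [0.102, 0.994, 0.034], [0.315, -0.0, -0.949]]
force: [-1.4, 0.9, 0.1]
gripper_width: 21.4
finger_force: 60.0
```

```bash
python3 look.py wd2
```

```text
[ 577.2 -273.8   43.3] [-1.94236676e-01  2.29911259e-02  1.61709017e+02]
[ 571.  -280.8   46.7] [-2.07314446e-01  2.85457329e-02  1.73145776e+02]
```

In the tool's units: 68 mm / 600 = 0.1133, 65 mm / 600 = 0.1083.

Call:
{"fn": "move_tool", "kwargs": {"moves": [[[0.0033,0,0.001,0,0,0],[0.0083,0,0.0027,0,0,0],[0.015,0,0.005,0,0,0],[0.0217,0,0.0072,0,0,0],[0.0283,0,0.0093,0,0,0],[0.035,0,0.0115,0,0,0],[0.0417,0,0.0137,0,0,0],[0.0483,0,0.016,0,0,0],[0.055,0,0.0182,0,0,0],[0.0617,0,0.0203,0,0,0],[0.0683,0,0.0225,0,0,0],[0.075,0,0.0247,0,0,0],[0.0817,0,0.0268,0,0,0],[0.0883,0,0.0292,0,0,0],[0.095,0,0.0313,0,0,0],[0.1017,0,0.0335,0,0,0],[0.1083,0,0.0358,0,0,0],[0.1133,0,0.0373,0,0,0],[0.1133,0,0.0373,0,0,0]]]}}

```text
clock: 26.4
position: [371.9, -252.5, 105.3]
eef_rot: [[-0.944, 0.108, -0.313], [0.102, 0.994, 0.034], [0.315, -0.0, -0.949]]
force: [-0.8, -0.2, -0.1]
gripper_width: 21.7
finger_force: 60.0
```

```bash
python3 look.py wd3
```

```text
[ 574.7 -272.8   35.2] [3.56029328e-03 7.32981711e-03 3.51119428e+01]
[ 567.6 -280.2   38.5] [-2.50695319e-03 -1.78233843e-03  3.94568249e+01]
```

View pics/wd3.png

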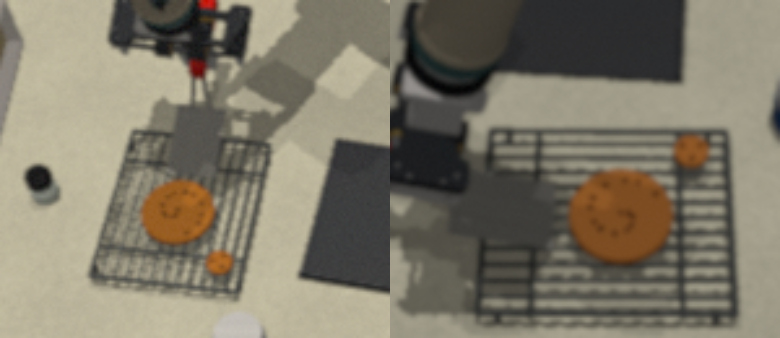

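Biscuit lies flat on the rack (left crop (178,211), right crop (620,217)), blade tip is out from under it at (548,210), and small2 is undisturbed. Now lifting the spatula away level.

In the tool's units: -45 mm / 600 = -0.075, -42 mm / 600 = -0.07, -0.318 rad / 6.2832 = -0.0506.

Call:
{"fn": "move_tool", "kwargs": {"moves": [[[0.005,0,-0.015,0,0,0],[0.0117,0,-0.0333,0,-0.0048,0],[0.0183,0,-0.055,0,-0.0159,0],[0.0233,0,-0.07,0,-0.0318,0],[0.025,0,-0.075,0,-0.0462,0],[0.025,0,-0.075,0,-0.0506,0],[0.025,0,-0.075,0,-0.0506,0],[0.025,0,-0.075,0,-0.0506,0]]]}}

```text
clock: 27.3
position: [372.8, -252.9, 152.7]
eef_rot: [[-0.994, 0.108, -0.002], [0.108, 0.994, -0.0], [0.002, -0.0, -1.0]]
force: [0.5, -0.9, -2.1]
gripper_width: 21.6
finger_force: 60.0
```

Run:
```python
from h import *
from station import arm, optics, probe_bus
delta(probe_bus.sense(),[479.5,278.6,110],9.1,0)
```

```text
d [-48.8 540.   42.4] r [-2.000e-04 -1.900e-03 -2.669e-01]
```

In the tool's units: 540 mm / 600 = 0.9, 537 mm / 600 = 0.895, -0.267 rad / 6.2832 = -0.0425.

Call:
{"fn": "move_tool", "kwargs": {"moves": [[[0,0.0133,0,0,0,0],[0,0.0417,0,0,0,0],[-0.005,0.0833,0,0,0,-0.0032],[-0.01,0.1417,0.0033,0,0,-0.0064],[-0.015,0.2,0.0083,0,0,-0.0095],[-0.02,0.2583,0.0133,0,0,-0.0127],[-0.025,0.3167,0.0183,0,0,-0.0159],[-0.03,0.375,0.0233,0,0,-0.0191],[-0.0367,0.4333,0.0283,0,0,-0.0223],[-0.0417,0.4917,0.0333,0,0,-0.0255],[-0.0467,0.55,0.0383,0,0,-0.0271],[-0.0533,0.6083,0.0433,0,0,-0.0302],[-0.0583,0.6667,0.0483,0,0,-0.0334],[-0.0633,0.725,0.0533,0,0,-0.035],[-0.07,0.7833,0.0583,0,0,-0.0382],[-0.075,0.8333,0.0633,0,0,-0.0406],[-0.08,0.875,0.0683,0,0,-0.0417],[-0.0817,0.895,0.07,0,0,-0.0425],[-0.0817,0.9,0.07,0,0,-0.0425],[-0.0817,0.9,0.07,0,0,-0.0425]]]}}

```text
clock: 29.3
position: [478.9, 278.8, 109.8]
eef_rot: [[-0.987, -0.159, -0.003], [-0.159, 0.987, -0.001], [0.003, -0.001, -1.0]]
force: [-0.9, -0.0, -2.6]
gripper_width: 21.8
finger_force: 60.0
```

Call:
{"fn": "move_tool", "kwargs": {"moves": [[[0,0,0,0,0,0],[0,0,0,0,0,0],[0,0,0,0,0,0]]]}}

```text
clock: 29.6
position: [479.4, 278.0, 110.6]
eef_rot: [[-0.988, -0.157, -0.001], [-0.157, 0.988, -0.0], [0.001, -0.0, -1.0]]
force: [0.3, -0.5, -2.5]
gripper_width: 21.6
finger_force: 60.0
```

Run:
```python
from h import *
from station import arm, optics, probe_bus
delta(probe_bus.sense(),[479.5,278.6,39],9.1,0)
d=optics.get_image("side"); h,s,v=hsv(d); C=np.arange(640)[None];Rw=np.arange(400)[:,None]
cv2.imwrite("pics/home.png",cv2.resize(d["image"][70:200,210:370],None,fx=4,fy=4))
```

```text
d [-0.2  0.6 71.6] r [-0.     -0.0013 -0.0009]
```

In the tool's units: 70 mm / 600 = 0.1167, 69 mm / 600 = 0.115.

Call:
{"fn": "move_tool", "kwargs": {"moves": [[[0,0,0.0167,0,0,0],[0,0,0.0417,0,0,0],[0,0,0.0667,0,0,0],[0,0,0.0883,0,0,0],[0,0,0.1033,0,0,0],[0,0,0.1117,0,0,0],[0,0,0.115,0,0,0],[0,0,0.1167,0,0,0],[0,0,0.1167,0,0,0],[0,0,0.1167,0,0,0]]]}}

```text
clock: 30.65
position: [479.7, 279.1, 40.8]
eef_rot: [[-0.987, -0.159, -0.0], [-0.159, 0.987, 0.0], [0.0, 0.0, -1.0]]
force: [0.2, 0.8, -1.0]
gripper_width: 21.8
finger_force: 60.0
```

Call:
{"fn": "move_tool", "kwargs": {"moves": [[[0,0,0.0012,0,0,0],[0,0,0.0022,0,0,0],[0,0,0.0022,0,0,0]]]}}

```text
clock: 30.95
position: [479.3, 278.9, 39.1]
eef_rot: [[-0.987, -0.159, -0.001], [-0.159, 0.987, -0.0], [0.001, 0.0, -1.0]]
force: [0.1, 0.5, -1.8]
gripper_width: 21.7
finger_force: 60.0
```

In the tool's units: 0.6 mm / 600 = 0.001.

Call:
{"fn": "move_tool", "kwargs": {"moves": [[[0,0,0.001,0,0,0],[0,0,0.001,0,0,0],[0,0,0.001,0,0,0]]]}}

```text
clock: 31.25
position: [479.4, 278.9, 38.6]
eef_rot: [[-0.987, -0.159, -0.001], [-0.159, 0.987, -0.0], [0.001, 0.0, -1.0]]
force: [-1.2, 0.8, 0.1]
gripper_width: 21.7
finger_force: 60.0
```

Call:
{"fn": "move_tool", "kwargs": {"moves": [[[0,0,0,0,0,0],[0,0,0,0,0,0],[0,0,0,0,0,0],[0,0,0,0,0,0],[0,0,0,0,0,0],[0,0,0,0,0,0]]], "jaw": 60}}

```text
clock: 31.85
position: [479.4, 278.9, 38.4]
eef_rot: [[-0.987, -0.158, -0.001], [-0.158, 0.987, -0.0], [0.001, 0.0, -1.0]]
force: [0.2, -0.1, 0.3]
gripper_width: 59.5
finger_force: 0.0
```

Call:
{"fn": "move_tool", "kwargs": {"moves": [[[0,0,-0.0167,0,0,0],[0,0,-0.05,0,0,0],[0,0,-0.1,0,0,0],[0,0,-0.1583,0,0,0],[0,0,-0.2083,0,0,0],[0,0,-0.2167,0,0,0],[0,0,-0.2167,0,0,0],[0,0,-0.2167,0,0,0],[0,0,-0.2167,0,0,0],[0,0,-0.2167,0,0,0]]]}}

```text
clock: 32.85
position: [478.7, 278.6, 167.0]
eef_rot: [[-0.987, -0.158, -0.004], [-0.158, 0.987, -0.001], [0.004, -0.001, -1.0]]
force: [-0.0, 0.5, -0.3]
gripper_width: 60.0
finger_force: 0.0
```

```bash
python3 look.py fin
```

Run:
```python
from h import *
from station import arm, optics, probe_bus
d=optics.get_image("wrist"); h,sa,v=hsv(d); m=comp(((h<6)|(h>172))&(sa>150)); p=depth(d,pix(m)); print(np.percentile(p[:,2],[5,50,95]),rect(p))
print(np.linalg.lstsq(np.c_[p[:,:2],np.ones(len(p))],p[:,2],rcond=None)[0])
d=optics.get_image("side"); cv2.imwrite("pics/final.png",cv2.resize(d["image"][90:350,220:420],(600,600*260//200))[:600])
```

```text
[ 575.4 -273.3   35. ] [1.07998171e-02 1.60197931e-03 2.92059459e+01]
[ 568.2 -280.    38.5] [-2.58390406e-03 -2.24411024e-03  3.93611578e+01]
[68.24671627 69.6263442  70.80441827] (array([447.5, 274.8]), 113.9, 21.2, 8.94)
[-1.21944385e-03  1.80409333e-02  6.51766528e+01]
```

View pics/final.png

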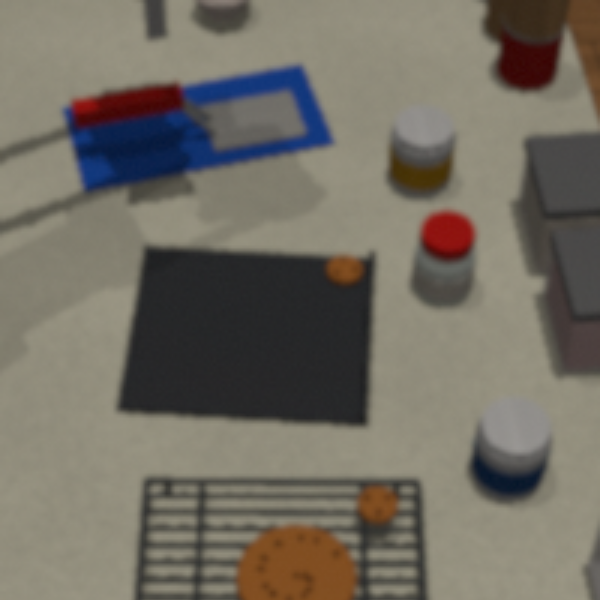

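Final view: the spatula stands level on the mat at (200,115), the biscuit lies flat on the rack at (298,575), and small1 at (345,268) and small2 at (378,503) are in place. Handing in.

```bash
python3 -c "
from station import arm, optics, probe_bus
print(arm.close_job())"
```

```text
the job is handed in; nothing more can be done
None
```

I handed the job in: by the last camera check the big biscuit lies flat on the cooling rack, about 13 mm from its centre, and the spatula stands blade down near the middle of the blue mat; the hand-in returned no verdict.

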